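Clamp a cover plate with the guarded spring lever

ROBOT

A 6-joint arm with a two-finger parallel gripper is mounted at the origin on the work surface. World frame = base frame: x ahead of the robot, y to its left, z up, the work surface at z = 0. Lengths are in m, angles in degrees, forces in N, time in s.
With the tool pointing down it reaches from about 0.4 to 0.825 m from the base axis. Payload 7 kg.
Tool frame: the origin (TCP) lies midway between the tips of the shut fingers; the grasp point (between the pads) lies 19 mm behind it (ctrl.grasp_offset is the distance from the TCP to the grasp point, in m); z points along the fingers, x is the direction in which the jaws open and shut, and the axes are right-handed (so a half turn about z gives the same grasp; the last joint's range is limited). The gripper opens to 88 mm and grips with 3 to 60 N. Pads are 19 mm wide; open, the fingers measure 130 mm over their backs; the gripper's body (78 mm by 193 mm) begins 47 mm behind the grasp point.
Start: joints at [-56.889, 20.546, 0.682, 0, -70.136, -16.507], TCP at [0.193, -0.647, 0.227] pointing down, gripper open.
Joint ranges: [-176.03, 176.03], [-82.01, 121.73], [-58.28, 71.71], [-173.87, 95.51], [-174.79, -0.11], [-173.66, 173.66]. Speed limits (degrees/s): [136.94, 136.94, 172.46, 180, 180, 180].

INTERFACE

Orientations are given as [roll, pitch, yaw] about the fixed x, y, z axes, in that order (R = Rz(yaw) Ry(pitch) Rx(roll)).
In Python, from plant import sensors, snapshot, order, ctrl gives the robot as it stands.
- The arm moves only by the tool send_rows, never from a script. Its argument "commands" is a list of rows, each a list of 3 entries, a list of its own where there are three numbers: the closure, from 0 (fully open) to 1 (shut), then the shift along the world's x, y, z in units of 0.25 m (1.0 is 0.25 m), then the turn, a rotation vector about the world's x, y, z in units of 360 degrees (1.0 is 360 degrees). In form: [[hand, [x, y, z], [ax, ay, az]], ...]. A call has 1 to 12 rows; each row shifts and turns the pose as measured when the row begins; what a row does not reach is not made up. A row lasts 1/10 s, in which the tool goes at most 50 mm and 8.59 degrees, less where a joint would pass 70% of its speed; a pose out of reach is approached as far as the arm can. A call with a number of a shift or a turn outside -1 to 1 is refused whole. A call with a gripper value outside its range is refused whole. The fingers move at their own pace and stop on an object; the grip force is fixed at half the most. Time passes only in rows, so rows that do not move let the fingers close. It gives the time, the measured TCP pose, the force and the opening at its end, in the units of the state.
- sensors.get_obs(): the state, without advancing time (a new reading comes with each control period).
- snapshot(name): name is "side" or "top"; returns a dict with "color" (420x560x3 uint8, blue, green, red), "z_map" (420x560 float32, m along the optical axis (not along the pixel's ray), 0 where there is no reading), "mtx" (3x3 intrinsics, pixels), "xyz" and "attitude" of the camera in the world. Camera axes: x right, y down, z forward; pixel columns grow to the right and rows downward; lengths in m; the calibration is good to about 2 mm. A picture is of the moment at which its call begins.
- order.close_job(): hands the job in, once; it reports no verdict.
The state is a dict: "clock": time; "joint_pos": joint angles; "qvel": joint speeds; "tau": joint torques, N m; "tool_pos": TCP position; "orientation": TCP orientation; "force": force on the tool from outside, world axes, zero at the start; "moment": the same for the moment, N m; "opening": finger opening in m.
Only numpy, scipy, OpenCV 4.12 (cv2) and the standard library are available. Lean on these libraries where they do the work, as an engineer would, in place of code of your own. Each camera call takes 0.05 s, during which the arm holds its last target.

TASK

Slide the tall aluminium plate straight up out of the slotted wooden rack by its top edge and stand it down in the jaw slot of the lever clamp, letting go of it there and leaving the two short plates in the rack. Then flip the safety catch fully over so that it no longer blocks the clamp lever. Last, pull the lever by its crossbar towards the robot as far as it goes, so that the pad presses the plate against the jaw, and finish while still holding it there, because it springs back when released.

Things in the scene. Friction and masses are not known exactly. Their poses are not given: they have to be found in the camera images.
- plate: The tall plate: bare aluminium, 5 mm thick (its x), 80 mm wide (its y), 110 mm high (its z), two dark 8 mm screw-hole marks near the top edge; 0.1 to 0.17 kg. Origin at the middle of its lower edge. It stands upright in one of the three slots of the rack (any of the three).
- short_a: A short plate, same material, 5 x 80 x 65 mm high, standing in another slot of the rack; axes and origin like the tall plate's. Leave it there.
- short_b: A second short plate, 5 x 80 x 65 mm high, in the remaining slot. Leave it there.
- rack: Fixed wooden rack, 180 mm (x) x 110 mm (y) base, 10 mm thick; origin at the centre of its underside, z up. Three slots that run along its y lie at x = -60, 0 and +60 mm; each is 7 mm wide and 85 mm long, its floor 10 mm and its wall tops 45 mm above the underside, so a plate has to rise 35 mm to come free.
- clamp: Fixed lever clamp, grey and steel, base 250 x 250 x 20 mm; origin at the centre of its underside on the table, z up, its x points away from the robot (turned by up to 0.25 rad), y to the left. Jaw slot at the far side, lever and catch at the near side. 'Clamp x, y, z' below, in mm, are in this frame.
- jaw_slot (a point): Centre of the floor of the clamp's jaw slot (clamp x 60, y 0, z 20), axes as the clamp's. The slot takes the plate upright, faces across x: 12 mm wide in x, 92 mm long in y. Behind it the fixed jaw, 20 mm thick, top at clamp z 85; in front fences 8 mm thick, top at z 60, with a middle gap for the pad; ends closed to z 60. The plate in it has its top at z 130.
- lever_pivot (a point): Pivot of the clamp lever, at clamp x -65, y 0, z 90; the lever turns about clamp y, and its crossbar lies 130 mm from this pivot.
- catch_pivot (a point): Pivot of the safety catch, at clamp x -81, y 100, z 130; the catch turns about clamp x. It sits on a fixed post just nearer the robot (clamp x -105 to -93, y 85 to 115, up to z 145).
- pad: Round rubber pad, 20 mm diameter, at clamp y = 0, z = 50, that the lever pushes to clamp +x. Origin at the centre of its front face; with the lever at rest that is at clamp x = 42, and the full pull moves it to press on the plate with about 8 N through a spring.
- grip: The crossbar at the top of the clamp lever: black bar, 16 mm diameter, 60 mm long along its y, a sleeve that can turn about its own length. Origin at its middle: with the lever at rest at clamp x = -65, y = 0, z = 220. Held at its ends by two stirrup arms (60 mm between them, 55 mm open below the bar), so it can be pinched from above. Full pull needs about 7 N here.
- lever (a joint): Clamp lever angle, rad: 0 upright at rest, growing as the crossbar is pulled towards the robot (clamp -x) and down in an arc of 130 mm radius; stop at 0.55. Spring-return. Stem 14 mm square, forking into the stirrup 60 mm above the pivot. With the catch shut it is blocked at about 0.1.
- catch (a joint): Safety catch angle, rad: 0 shut, 1.75 fully flipped. Steel L-piece 12 mm thick. Shut: bar level along clamp y from its pivot to y -20, just before the lever stem; tab up 69 mm from the pivot. Pushing the tab's top away from the lever (clamp +y) raises the bar. Weighted: past about 0.8 it falls on to 1.75, before that back shut.
- catch_tab (a point): Centre of the 18 mm ball on the end of the catch's tab, 60 mm from the catch pivot: shut, at clamp x = -81, y = 100, z = 190.
There are look-alikes about, which are no part of the job. What is shaped like the rack but blue or pink is not meant.

How it is judged (in metres and radians):
On the way, in this order (a step that is already met when the one before it is completed fails the run):
1. the tall plate is lifted clear of its slot in the rack (z of plate in the frame of rack above 0.05 m and value of joint catch below 0.8 rad), for 0.1 s.
2. the tall plate stands in the jaw slot of the clamp, let go, with the catch still shut (x of plate in the frame of clamp between 0.052 and 0.068 m and y of plate in the frame of clamp between -0.012 and 0.012 m and z of plate in the frame of clamp below 0.026 m and angle between plate's own z axis and vertical below 0.3 rad and contact force between the fingers and plate below 0.1 N and value of joint catch below 0.8 rad), for 0.2 s.
3. the catch is flipped over while the lever is still at rest (value of joint catch above 1.2 rad and value of joint lever below 0.2 rad), for 0.1 s.
4. the lever is pulled all the way (value of joint lever above 0.48 rad), for 0.2 s.
At the end, for the whole second after the job is handed in: For the last second: tall plate in the jaw slot (8 mm across, 12 mm along, under 6 mm above its floor, within 0.12 rad of upright), untouched by the robot, pad on it over 2 N; catch past 1.2 rad; lever past 0.48 rad, fingers on its crossbar over 1 N (x of plate in the frame of clamp between 0.052 and 0.068 m and y of plate in the frame of clamp between -0.012 and 0.012 m and z of plate in the frame of clamp below 0.026 m and angle between plate's own z axis and vertical below 0.3 rad and angle between plate's own z axis and vertical below 0.12 rad and value of joint catch above 1.2 rad and value of joint lever above 0.48 rad and contact force between pad and plate above 2 N and contact force between the fingers and grip above 1 N and contact force between the arm and plate below 0.5 N); the arm keeps its last pose, push and grip.
It fails at once if a short plate is lifted or moved over 15 mm (distance of any of short_a, short_b from where it was at the start of the episode above 0.015 m).
It fails at once if the lever is forced past the shut catch (value of joint lever above 0.3 rad and value of joint catch below 0.6 rad).
It also fails if it takes over 61 s, if anything falls off the work surface, if the arm or the gripper's body presses on something with over 40 N, if the wrist force passes 120 N, or if a joint passes its speed limit or range.

## Working session

There is one attempt and no reset: what is moved stays moved. The work goes in short steps, Python scripts to look and compute and a tool call to move; the robot and the scene stay as the last step left them, time stands still between calls to the robot, and variables do not carry over. Pictures are saved under pics/ and viewed, and the job is handed in when it is done.

Besides the shell and the picture viewer there is one more tool, called after ">>>" as name([rows], argument=value, ...), one row to a line, values as JSON. send_rows: Moves the arm, as the interface text tells. Its arguments: {"type":"object","properties":{"commands":{"type":"array","items":{"type":"array"}}},"required":["commands"]}

```bash
ls; mkdir -p pics
python3 - <<'E'
from plant import sensors, snapshot, order, ctrl
import cv2,numpy as np
print(sensors.get_obs()); print(ctrl.grasp_offset)
for n in ("side","top"):
    s=snapshot(n); cv2.imwrite(f"pics/{n}0.png",s["color"]); np.savez(f"/tmp/{n}0.npz",**s); print(n,s["mtx"],s["xyz"],s["attitude"])
E
```

```text
pics
{'clock': 0.0, 'joint_pos': array([-5.68868272e+01,  2.05922220e+01,  6.30817104e-01, -2.09781400e-02,
       -7.01353276e+01, -1.65071142e+01]), 'qvel': array([0.09170238, 0.03829566, 0.05283123, 0.0175001 , 0.03839529,
       0.03823928]), 'tau': array([ 3.62684923e-04, -5.82724857e+01,  2.93056870e+01,  6.99741483e+00,
        6.79255289e-03, -1.20662326e-04]), 'tool_pos': array([ 0.19273506, -0.6463608 ,  0.22558865]), 'orientation': array([-1.79991420e+02, -9.83492648e-02,  1.06598906e+02]), 'force': array([-0.03770524, -0.16366192,  0.21933051]), 'moment': array([-0.0081867 ,  0.01112842,  0.01785684]), 'opening': 0.08760418937653894}
0.0188
side [[435.70228279   0.         280.4984287 ]
 [  0.         435.70228279 208.68465764]
 [  0.           0.           1.        ]] [-0.01451158 -0.65991468  0.93631184] [-138.83297282    0.48424555  -43.23353386]
top [[531.01789988   0.         285.77695437]
 [  0.         531.01789988 214.34733503]
 [  0.           0.           1.        ]] [ 0.2561785  -0.14492584  1.58422094] [-171.3095559    -0.67551082  -90.89166315]
```

View pics/side0.png

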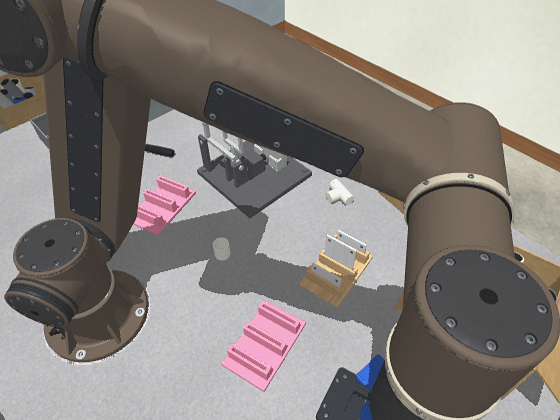

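View pics/top0.png

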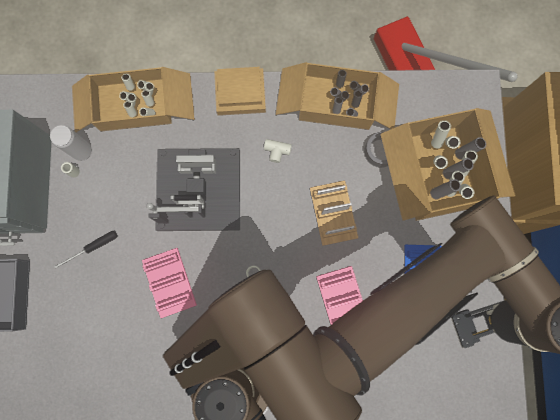

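The wooden rack is at top (333,212) and side (337,265). The look-alikes are pink racks at top (167,283) and (339,293), and a blue one partly hidden by the arm at (425,258). I pick the wooden one. The clamp is at top (198,190).

Run:
```python
import cv2,numpy as np
t=np.load("/tmp/top0.npz")["color"]; s=np.load("/tmp/side0.npz")["color"]
def crop(im,x0,y0,x1,y1,f): return cv2.resize(im[y0:y1,x0:x1],None,fx=f,fy=f,interpolation=cv2.INTER_CUBIC)
a=crop(t,300,175,370,250,8); b=crop(t,140,140,250,240,7); c=crop(s,290,220,380,310,6)
for n,i in zip("abc",(a,b,c)): cv2.imwrite(f"pics/c0{n}.png",i)
```

```text
(no output)
```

View pics/c0a.png

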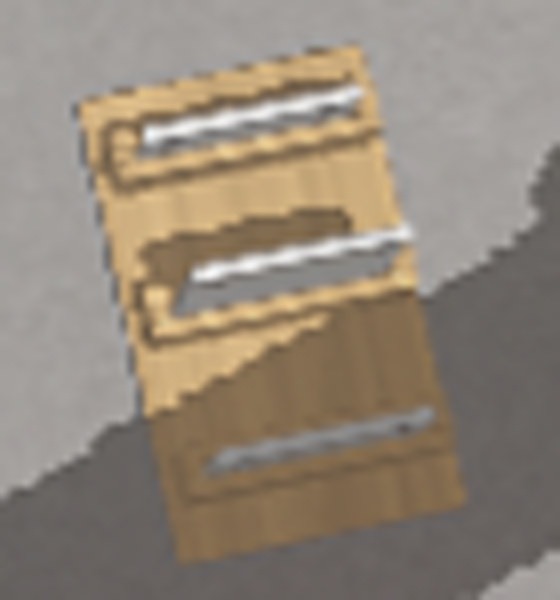

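View pics/c0b.png

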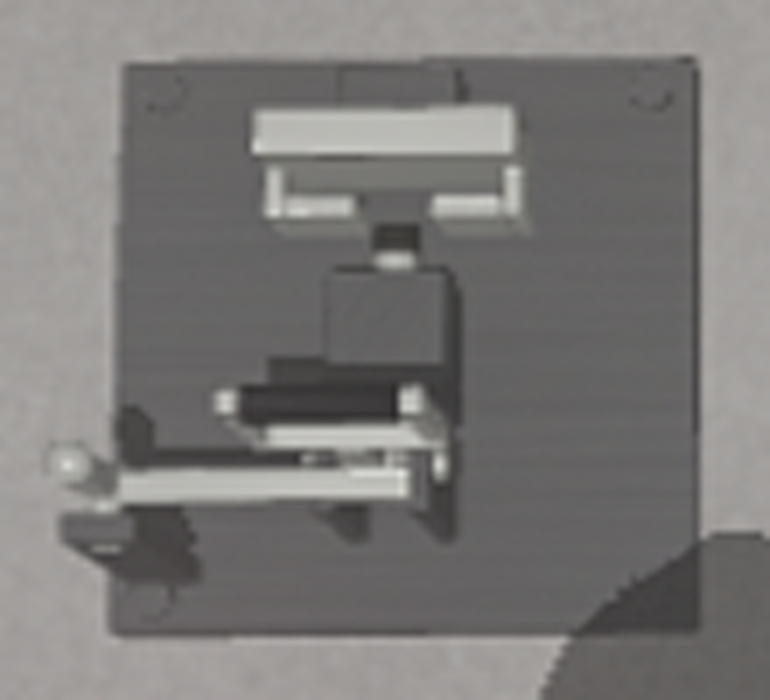

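View pics/c0c.png

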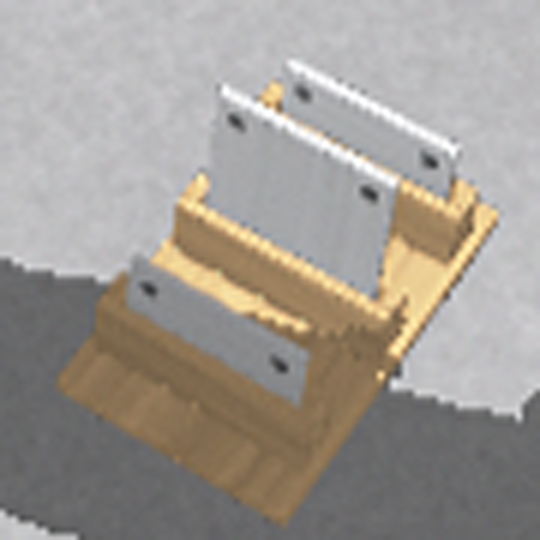

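The tall plate stands in the middle slot: its top edge is at top (324-351, 204-209), and the short plates are in the outer slots. Next I work out the poses by intersecting pixel rays with known height planes, cross-checking against depth.

```bash
cat > h.py <<'E'
import numpy as np,cv2
from scipy.spatial.transform import Rotation as R
def cam(d): return d["mtx"],d["xyz"],R.from_euler("xyz",d["attitude"],degrees=True).as_matrix()
def ray(d,px,z):
    K,p,A=cam(d); px=np.atleast_2d(px).astype(float)
    v=np.c_[(px-K[:2,2])/[K[0,0],K[1,1]],np.ones(len(px))]@A.T
    return p+v*((z-p[2])/v[:,2])[:,None]
def proj(d,P):
    K,p,A=cam(d); c=(np.atleast_2d(P)-p)@A; return c[:,:2]/c[:,2:]*[K[0,0],K[1,1]]+K[:2,2]
def cloud(d):
    K,p,A=cam(d); z=d["z_map"]; v,u=np.mgrid[:z.shape[0],:z.shape[1]]
    c=np.stack([(u-K[0,2])/K[0,0]*z,(v-K[1,2])/K[1,1]*z,z],-1); return c@A.T+p
E
python3 - <<'E'
from h import *
t=np.load("/tmp/top0.npz"); s=np.load("/tmp/side0.npz")
def uc(l,x0,y0,f): return (np.array(l)+.5)/f-.5+[x0,y0]
C=cloud(t)
def show(n,l,o,z):
    p=ray(t,uc(l,*o),z); print(n,p.round(4).tolist(),'mean',p.mean(0).round(4))
    for i in range(len(p)-1):
        e=p[i+1]-p[i]; print('   len',np.linalg.norm(e).round(4),'ang',np.degrees(np.arctan2(e[1],e[0])).round(2))
oa=(300,175,8); ob=(140,140,7)
show('rack',[(80,105),(362,45),(465,505),(180,562)],oa,.010)
show('plate',[(193,274),(412,232)],oa,.12)
show('far',[(145,135),(362,93)],oa,.075)
show('near',[(210,463),(435,412)],oa,.075)
show('clampbase',[(122,65),(697,58),(698,633),(110,633)],ob,.02)
show('jaw',[(253,110),(515,107),(515,153),(253,153)],ob,.085)
show('bar',[(238,402),(400,402)],ob,.228)
show('ball',[(70,460)],ob,.19)
# side
o=(290,220,6)
p=ray(s,uc([(222,88),(398,183)],*o),.12);print('side plate',p.round(4),p.mean(0))
p=ray(s,uc([(58,380),(285,525),(497,213)],*o),.01);print('side rack',p.round(4))
# depth at plate top
for u,v in [(325,209),(330,208),(340,206),(345,205),(350,204)]:
    print(C[v-1:v+2,u].round(3).tolist())
import cv2
print(C[180,160].round(4),C[180,245].round(4),C[230,200].round(4))
print('jaw', C[158:161,200].round(3).tolist())
cs=cloud(s);
E
```

```text
rack [[0.5771, -0.2404, 0.01], [0.5988, -0.3479, 0.01], [0.4231, -0.3807, 0.01], [0.4033, -0.2738, 0.01]] mean [ 0.5006 -0.3107  0.01  ]
   len 0.1097 ang -78.55
   len 0.1788 ang -169.43
   len 0.1088 ang 100.48
plate [[0.4939, -0.2719, 0.12], [0.5078, -0.3491, 0.12]] mean [ 0.5008 -0.3105  0.12  ]
   len 0.0784 ang -79.82
far [[0.5524, -0.2598, 0.075], [0.5669, -0.339, 0.075]] mean [ 0.5597 -0.2994  0.075 ]
   len 0.0805 ang -79.64
near [[0.4326, -0.2801, 0.075], [0.4499, -0.3614, 0.075]] mean [ 0.4412 -0.3208  0.075 ]
   len 0.0831 ang -78.01
clampbase [[0.701, 0.2198, 0.02], [0.701, -0.0287, 0.02], [0.4499, -0.0286, 0.02], [0.4534, 0.2196, 0.02]] mean [0.5763 0.0955 0.02  ]
   len 0.2485 ang -89.98
   len 0.2511 ang 179.96
   len 0.2482 ang 89.19
jaw [[0.6626, 0.1501, 0.085], [0.6625, 0.0418, 0.085], [0.6429, 0.0417, 0.085], [0.6443, 0.1498, 0.085]] mean [0.6531 0.0959 0.085 ]
   len 0.1083 ang -90.03
   len 0.0196 ang -179.71
   len 0.1081 ang 89.28
bar [[0.5127, 0.1258, 0.228], [0.5119, 0.066, 0.228]] mean [0.5123 0.0959 0.228 ]
   len 0.0598 ang -90.77
ball [[0.4983, 0.1966, 0.19]] mean [0.4983 0.1966 0.19  ]
side plate [[ 0.4933 -0.2689  0.12  ]
 [ 0.5082 -0.3465  0.12  ]] [ 0.50071348 -0.30766467  0.12      ]
side rack [[ 0.402  -0.2727  0.01  ]
 [ 0.4202 -0.3808  0.01  ]
 [ 0.5972 -0.3438  0.01  ]]
[[0.496, -0.276, 0.121], [0.493, -0.276, 0.12], [0.492, -0.276, 0.109]]
[[0.499, -0.29, 0.121], [0.497, -0.29, 0.116], [0.495, -0.291, 0.11]]
[[0.505, -0.319, 0.115], [0.502, -0.318, 0.118], [0.501, -0.319, 0.106]]
[[0.506, -0.332, 0.124], [0.504, -0.332, 0.118], [0.504, -0.334, 0.104]]
[[0.509, -0.346, 0.12], [0.507, -0.347, 0.115], [0.506, -0.348, 0.106]]
[0.6038 0.2081 0.0229] [ 0.6052 -0.0449  0.0017] [0.4525 0.0887 0.0129]
jaw [[0.655, 0.08, 0.081], [0.65, 0.079, 0.088], [0.648, 0.08, 0.082]]
```

>>> send_rows([
  [0, [0.12, 0.13, 0.0], [0, 0, 0.0228]],
  [0, [0.12, 0.13, 0.0], [0, 0, 0.0228]],
  [0, [0.12, 0.13, 0.0], [0, 0, 0.0228]],
  [0, [0.12, 0.13, 0.0], [0, 0, 0.0228]],
  [0, [0.12, 0.13, 0.0], [0, 0, 0.0228]],
  [0, [0.12, 0.13, 0.0], [0, 0, 0.0228]],
  [0, [0.12, 0.13, 0.0], [0, 0, 0.0228]],
  [0, [0.12, 0.13, 0.0], [0, 0, 0.0228]],
  [0, [0.12, 0.13, 0.0], [0, 0, 0.0228]],
  [0, [0.12, 0.13, 0.0], [0, 0, 0.0228]],
])

```text
clock: 1.1
tool_pos: [0.4958, -0.3098, 0.2205]
orientation: [180.0, -0.5, -168.7]
force: [0.3, -0.8, 1.1]
opening: 0.0876
```

```bash
cat > look.py <<'E'
import sys
from plant import sensors, snapshot
from h import *
tag=sys.argv[1]; o=sensors.get_obs()
print(o["tool_pos"].round(4),o["orientation"].round(2),o["joint_pos"].round(1),o["force"].round(1),o["opening"],o["clock"])
for n in sys.argv[2:]:
    s=snapshot(n); cv2.imwrite(f"pics/{n}{tag}.png",s["color"]); np.savez(f"/tmp/{n}{tag}.npz",**s)
E
python3 look.py 1 side top
```

```text
[ 0.4958 -0.3098  0.2205] [ 179.98   -0.52 -168.69] [-12.7  12.6 -11.4   0.2 -66.5  23.9] [ 0.3 -0.8  1.1] 0.08761264272876207 1.1
```

View pics/side1.png

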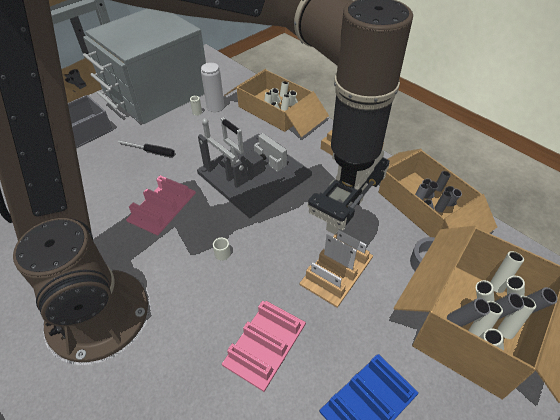

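View pics/top1.png

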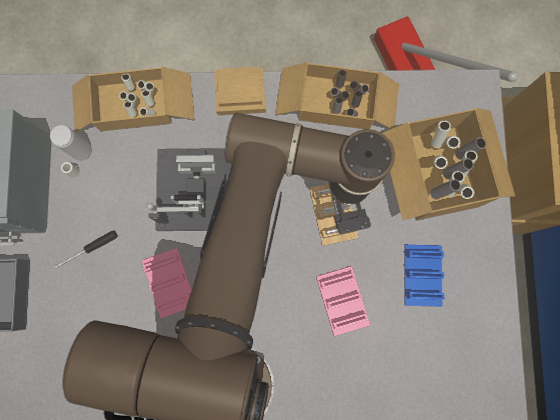

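Run:
```python
import cv2,numpy as np
s=np.load("/tmp/side1.npz")["color"]
cv2.imwrite("pics/c1.png",cv2.resize(s[130:310,280:420],None,fx=4,fy=4,interpolation=cv2.INTER_CUBIC)[:600*1+120][:700]) 
i=cv2.imread("pics/c1.png"); cv2.imwrite("pics/c1.png",cv2.resize(s[140:290,290:410],None,fx=4,fy=4,interpolation=2))
cv2.imwrite("pics/c1b.png",cv2.resize(s[100:210,185:325],None,fx=5,fy=5,interpolation=2))
```

```text
(no output)
```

View pics/c1.png

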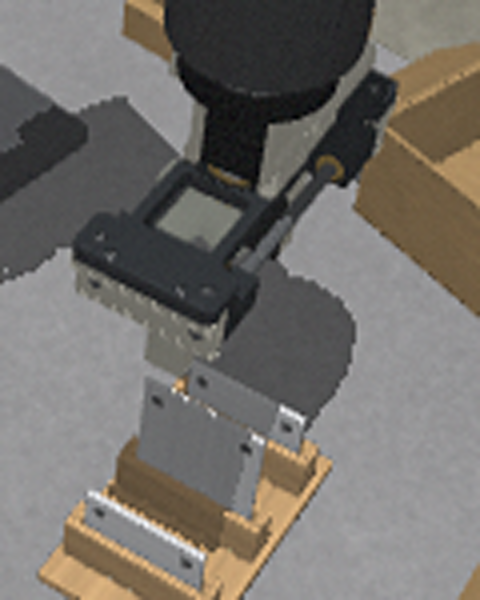

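View pics/c1b.png

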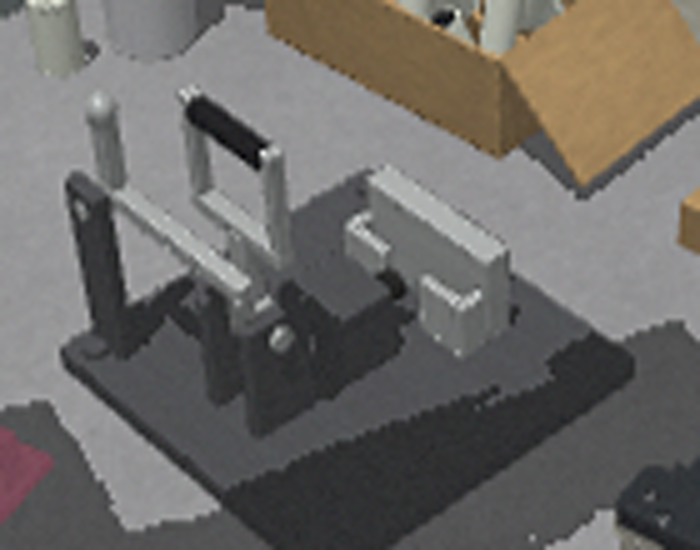

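Side view 1: the clamp is unobstructed, with the catch ball at about (205,121) and the crossbar at about (231,126). The gripper's long side lies along the jaw direction. Now I compute the correction.

```bash
cat > go.py <<'E'
import sys
from plant import sensors
from h import *
x,y,z,yaw=map(float,sys.argv[1:5]); o=sensors.get_obs()
T=R.from_euler("xyz",[180,0,yaw],degrees=True); C=R.from_euler("xyz",o["orientation"],degrees=True)
print("pos",o["tool_pos"].round(4),o["orientation"].round(2),"F",o["force"].round(1),"op",o["opening"].round(4),o["clock"])
print("shift u",((np.array([x,y,z])-o["tool_pos"])/.25).round(4),"turn u",((T*C.inv()).as_rotvec()/2/np.pi).round(5))
E
python3 go.py 0.5008 -0.3095 0.20 -169.6
```

```text
Traceback (most recent call last):
  File "go.py", line 6, in <module>
    print("pos",o["tool_pos"].round(4),o["orientation"].round(2),"F",o["force"].round(1),"op",o["opening"].round(4),o["clock"])
                                                                                              ^^^^^^^^^^^^^^^^^^
AttributeError: 'float' object has no attribute 'round'
```

```bash
sed -i 's/o\["opening"\].round(4)/round(o["opening"],4)/' go.py; python3 go.py 0.5008 -0.3095 0.20 -169.6
```

```text
pos [ 0.4979 -0.3081  0.2202] [ 179.97   -0.5  -168.51] F [ 0.2  0.2 -1.2] op 0.0877 1.2
shift u [ 0.0116 -0.0058 -0.0807] turn u [ 0.00019 -0.00137 -0.00304]
```

>>> send_rows([
  [0, [0.012, -0.006, -0.08], [0.0002, -0.0014, -0.003]],
  [0, [0, 0, 0], [0, 0, 0]],
])

```text
clock: 1.4
tool_pos: [0.5017, -0.3078, 0.1993]
orientation: [180.0, -0.0, -169.5]
force: [0.3, 0.2, -0.9]
opening: 0.0877
```

```bash
python3 go.py 0.5008 -0.3095 0.086 -169.6
```

```text
pos [ 0.5017 -0.3078  0.1993] [ 1.7996e+02 -2.0000e-02 -1.6946e+02] F [ 0.3  0.2 -0.9] op 0.0877 1.4
shift u [-0.0036 -0.0068 -0.4532] turn u [-9.e-05 -6.e-05 -4.e-04]
```

>>> send_rows([
  [0, [-0.0036, -0.0068, -0.1], [0, 0, -0.0004]],
  [0, [0, 0, -0.1], [0, 0, 0]],
  [0, [0, 0, -0.1], [0, 0, 0]],
  [0, [0, 0, -0.1], [0, 0, 0]],
  [0, [0, 0, -0.04], [0, 0, 0]],
])

```text
clock: 1.9
tool_pos: [0.5004, -0.3128, 0.0909]
orientation: [-179.8, 0.1, -169.7]
force: [-0.4, 0.3, 0.3]
opening: 0.0873
```

```bash
python3 go.py 0.5008 -0.3095 0.086 -169.6;python3 look.py 2 side
python3 - <<'E'
import cv2,numpy as np
s=np.load("/tmp/side2.npz")["color"]
cv2.imwrite("pics/c2.png",cv2.resize(s[180:310,280:400],None,fx=4,fy=4,interpolation=2))
E
```

```text
pos [ 0.5004 -0.3128  0.0909] [-1.7983e+02  1.4000e-01 -1.6975e+02] F [-0.4  0.3  0.3] op 0.0873 1.9
shift u [ 0.0016  0.013  -0.0196] turn u [0.0004  0.00047 0.00041]
[ 0.5004 -0.3128  0.0909] [-1.7983e+02  1.4000e-01 -1.6975e+02] [-13.   19.5 -20.4   0.1 -49.9  23.1] [-0.4  0.3  0.3] 0.08729886412645786 1.9
```

View pics/c2.png

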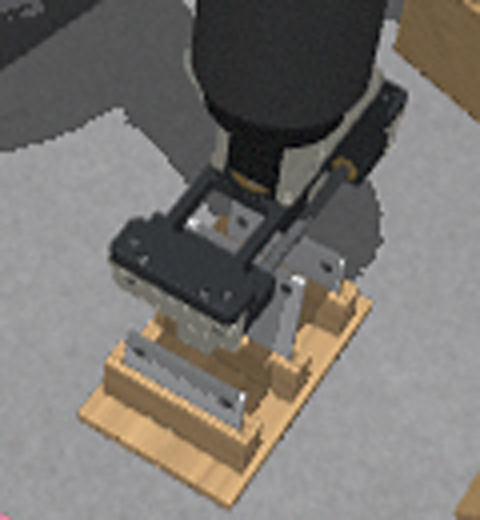

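The fingers straddle the tall plate, with the tips above the short plates. I make a small correction and close.

>>> send_rows([
  [0, [0.0016, 0.011, -0.012], [0.0004, 0.0004, 0.0004]],
  [1, [0, 0, 0], [0, 0, 0]],
  [1, [0, 0, 0], [0, 0, 0]],
  [1, [0, 0, 0], [0, 0, 0]],
  [1, [0, 0, 0], [0, 0, 0]],
  [1, [0, 0, 0], [0, 0, 0]],
  [1, [0, 0, 0], [0, 0, 0]],
  [1, [0, 0, 0], [0, 0, 0]],
])

```text
clock: 2.75
tool_pos: [0.5032, -0.3114, 0.0927]
orientation: [-179.8, 0.3, -169.6]
force: [-0.8, -0.2, 0.8]
opening: 0.0371
```

```bash
python3 go.py 0.5008 -0.3095 0.2 -169.6
```

```text
pos [ 0.5032 -0.3114  0.0927] [-179.81    0.3  -169.59] F [-0.8 -0.2  0.8] op 0.0371 2.75
shift u [-0.0095  0.0075  0.4293] turn u [ 3.7e-04  9.3e-04 -3.0e-05]
```

>>> send_rows([
  [1, [-0.0095, 0.006, -0.019], [0.0004, 0.0009, 0]],
  [1, [0, 0, 0], [0, 0, 0]],
  [1, [0, 0, 0], [0, 0, 0]],
  [1, [0, 0, 0], [0, 0, 0]],
])

```text
clock: 3.15
tool_pos: [0.5003, -0.3096, 0.0871]
orientation: [180.0, -0.1, -169.6]
force: [-0.9, 0.3, 0.2]
opening: 0.0053
```

```bash
python3 go.py 0.5008 -0.3095 0.2 -169.6
```

```text
pos [ 0.5003 -0.3096  0.0871] [ 1.7995e+02 -6.0000e-02 -1.6959e+02] F [-0.9  0.3  0.2] op 0.0053 3.15
shift u [2.100e-03 4.000e-04 4.515e-01] turn u [-1.0e-04 -1.8e-04 -3.0e-05]
```

>>> send_rows([
  [1, [0, 0, 0], [0, 0, 0]],
  [1, [0, 0, 0], [0, 0, 0]],
  [1, [0, 0, 0.04], [0, 0, 0]],
  [1, [0, 0, 0.04], [0, 0, 0]],
  [1, [0, 0, 0.05], [0, 0, 0]],
  [1, [0, 0, 0.05], [0, 0, 0]],
  [1, [0, 0, 0.05], [0, 0, 0]],
  [1, [0, 0, 0.05], [0, 0, 0]],
])

```text
clock: 3.95
tool_pos: [0.4996, -0.3093, 0.1623]
orientation: [179.9, -0.1, -169.6]
force: [-0.2, -0.4, -1.9]
opening: 0.0051
```

```bash
python3 go.py 0.5003 -0.3095 0.21 -169.6; python3 look.py 3 side top
```

```text
pos [ 0.4996 -0.3093  0.1623] [ 1.7991e+02 -1.2000e-01 -1.6960e+02] F [-0.2 -0.4 -1.9] op 0.0051 3.95
shift u [ 0.0027 -0.0008  0.1907] turn u [-1.9e-04 -3.8e-04 -1.0e-05]
[ 0.4996 -0.3093  0.1623] [ 1.7991e+02 -1.2000e-01 -1.6960e+02] [-12.7  15.3 -15.6  -0.  -59.2  23.2] [-0.2 -0.4 -1.9] 0.005114167691837291 3.95
```

View pics/side3.png

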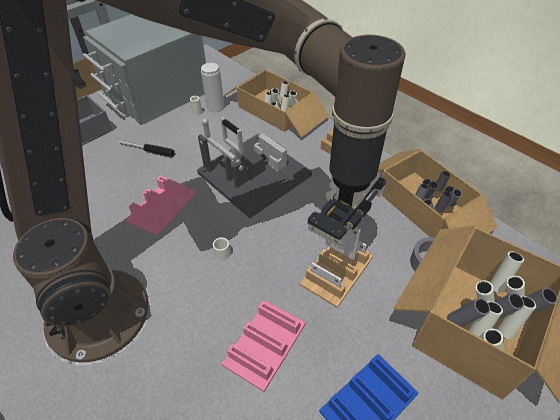

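The tall plate is lifted and the short plates are still in the rack (side 325,270). I raise it and carry it over.

>>> send_rows([
  [1, [0, 0, 0.1], [0, -0.0003, 0]],
  [1, [0, 0, 0.1], [0, 0, 0]],
  [1, [0.02, 0.06, 0], [0, 0, -0.0015]],
  [1, [0.05, 0.15, 0], [0, 0, -0.003]],
  [1, [0.05, 0.15, 0], [0, 0, -0.003]],
  [1, [0.05, 0.15, 0], [0, 0, -0.003]],
  [1, [0.05, 0.15, 0], [0, 0, -0.003]],
  [1, [0.05, 0.15, 0], [0, 0, -0.003]],
  [1, [0.05, 0.15, 0], [0, 0, -0.003]],
  [1, [0.05, 0.15, 0], [0, 0, -0.003]],
  [1, [0.05, 0.15, 0], [0, 0, -0.003]],
  [1, [0.05, 0.15, 0], [0, 0, -0.003]],
])

```text
clock: 5.25
tool_pos: [0.6159, 0.0528, 0.2122]
orientation: [179.9, -0.1, 179.2]
force: [0.6, -0.3, -0.7]
opening: 0.0048
```

```bash
python3 go.py 0.637 0.0955 0.205 179.6
```

```text
pos [0.6159 0.0528 0.2122] [ 1.7989e+02 -1.4000e-01  1.7922e+02] F [ 0.6 -0.3 -0.7] op 0.0048 5.25
shift u [ 0.0846  0.1708 -0.0289] turn u [-0.0003  -0.00038  0.00106]
```

>>> send_rows([
  [1, [0.04, 0.085, 0], [-0.0003, -0.0004, 0.001]],
  [1, [0.042, 0.085, -0.015], [0, 0, 0]],
  [1, [0, 0, 0], [0, 0, 0]],
])

```text
clock: 5.55
tool_pos: [0.6375, 0.1022, 0.206]
orientation: [-180.0, -0.1, 179.8]
force: [-0.1, -0.5, -1.2]
opening: 0.005
```

```bash
python3 go.py 0.637 0.0955 0.205 179.6; python3 look.py 4 side top
python3 - <<'E'
from h import *
t=np.load("/tmp/top0.npz")
q=(np.array([(310,195),(310,217),(475,195),(475,217),(264,200),(522,200),(385,153),(395,250)])+.5)/7-.5+[140,140]
print(ray(t,q[:6],.06).round(4)); print(ray(t,q[6:7],.085))
s=np.load("/tmp/side4.npz")["color"]
cv2.imwrite("pics/c4.png",cv2.resize(s[60:220,190:340],None,fx=3.7,fy=3.7,interpolation=2))
E
```

```text
pos [0.6375 0.1022 0.206 ] [-1.7999e+02 -1.2000e-01  1.7978e+02] F [-0.1 -0.5 -1.2] op 0.005 5.55
shift u [-0.0019 -0.0269 -0.0039] turn u [ 1.0e-05 -3.3e-04 -5.0e-04]
[0.6375 0.1022 0.206 ] [-1.7999e+02 -1.2000e-01  1.7978e+02] [ 26.4  18.6  -4.9  -0.1 -66.6 -26.6] [-0.1 -0.5 -1.2] 0.005011960335798679 5.55
[[0.6324 0.1306 0.06  ]
 [0.6229 0.1305 0.06  ]
 [0.6315 0.0615 0.06  ]
 [0.622  0.0615 0.06  ]
 [0.6305 0.1498 0.06  ]
 [0.6291 0.0418 0.06  ]]
[[0.64361215 0.09540536 0.085     ]]
```

View pics/c4.png

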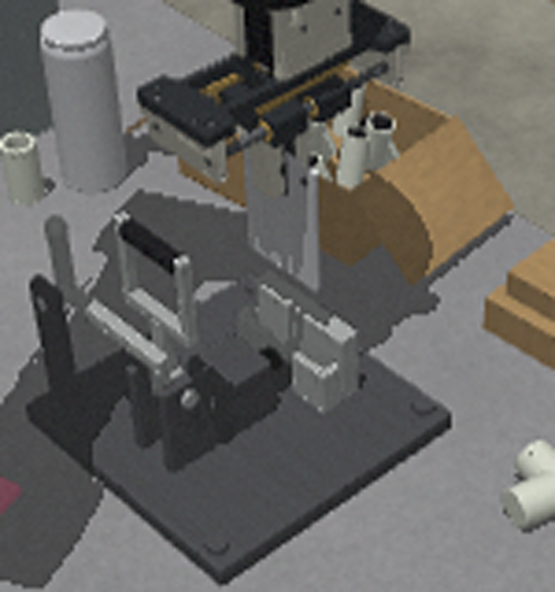

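View pics/top4.png

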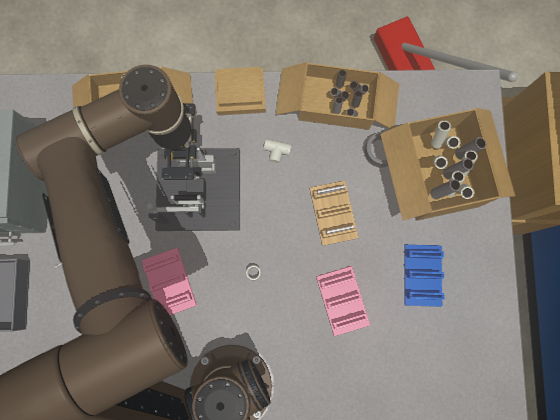

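Run:
```python
from h import *
s=np.load("/tmp/side4.npz")
P=[(.6375-.0025,.1022+.04,.129),(.6375-.0025,.1022-.04,.129),(.6375+.0025,.1022-.04,.129),(.6375,.1022-.04,.239)]
print(((proj(s,P)-[190,60]+.5)*3.7).round(0))
# jaw: 5 points clamp -> predicted w/ origin .5775,.0955
from math import *
J=[(.5775+a,.0955+b,c) for a,b,c in [(.066,.054,.085),(.066,-.054,.085),(.086,-.054,.085),(.046,-.054,.06),(-.125,-.125,.02),(.125,-.125,.02),(-.065,.03,.22),(-.065,-.03,.22)]]
q=((proj(s,J)-[190,60]+.5)*3.7); print(q.round(0))
i=cv2.imread("pics/c4.png")
for p in np.r_[q,((proj(s,P)-[190,60]+.5)*3.7)]: cv2.circle(i,tuple(int(a) for a in p),3,(0,0,255),1)
cv2.imwrite("pics/c4m.png",i)
```

```text
[[250. 247.]
 [318. 294.]
 [323. 291.]
 [318. 174.]]
[[254. 282.]
 [344. 345.]
 [363. 333.]
 [326. 380.]
 [224. 575.]
 [457. 414.]
 [130. 231.]
 [184. 269.]]
```

View pics/c4m.png

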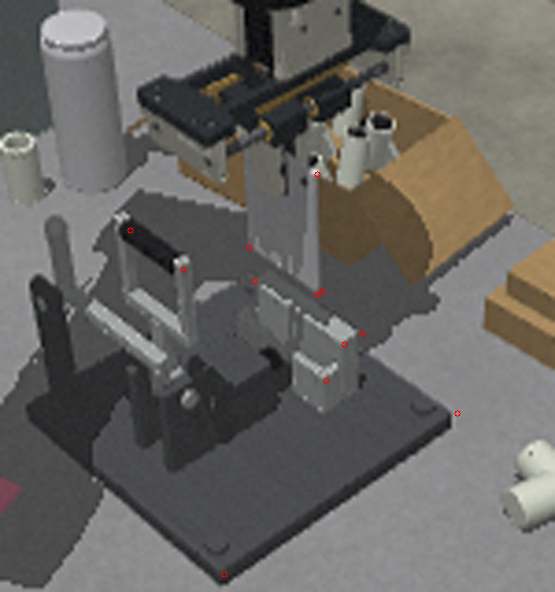

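The markers land on the jaw, base corners and plate in the side crop to within about 1 px, so the model holds. I descend.

>>> send_rows([
  [1, [0, -0.027, 0], [0, -0.0003, -0.0005]],
  [1, [0, 0, -0.04], [0, 0, 0]],
  [1, [0, 0, -0.06], [0, 0, 0]],
  [1, [0, 0, -0.06], [0, 0, 0]],
])

```text
clock: 6.05
tool_pos: [0.6371, 0.0894, 0.1671]
orientation: [179.9, 0.2, 179.3]
force: [-0.2, -0.1, -1.2]
opening: 0.0044
```

```bash
python3 go.py 0.6376 0.0955 0.16 179.6
```

```text
pos [0.6371 0.0894 0.1671] [179.93   0.22 179.28] F [-0.2 -0.1 -1.2] op 0.0044 6.05
shift u [ 0.0022  0.0244 -0.0282] turn u [-0.00018  0.0006   0.00088]
```

>>> send_rows([
  [1, [0.002, 0.018, -0.015], [0, 0.0006, 0.0009]],
  [1, [0, 0, 0], [0, 0, 0]],
])

```text
clock: 6.25
tool_pos: [0.6358, 0.0918, 0.1606]
orientation: [180.0, -0.2, 179.5]
force: [-0.6, -0.4, 0.0]
opening: 0.005
```

```bash
python3 go.py 0.6376 0.0955 0.15 179.6
```

```text
pos [0.6358 0.0918 0.1606] [180.    -0.24 179.47] F [-0.6 -0.4  0. ] op 0.005 6.25
shift u [ 0.0071  0.0147 -0.0423] turn u [-1.0e-05 -6.6e-04  3.7e-04]
```

>>> send_rows([
  [1, [0.007, 0.014, -0.03], [0, -0.0006, 0.0004]],
])

```text
clock: 6.35
tool_pos: [0.6383, 0.095, 0.1541]
orientation: [180.0, 0.1, 179.6]
force: [0.1, 1.0, -0.9]
opening: 0.0051
```

```bash
python3 go.py 0.6376 0.0955 0.14 179.6
```

```text
pos [0.6383 0.095  0.1541] [1.7997e+02 9.0000e-02 1.7958e+02] F [ 0.1  1.  -0.9] op 0.0051 6.35
shift u [-0.0029  0.0019 -0.0565] turn u [-8.0e-05  2.6e-04  4.0e-05]
```

>>> send_rows([
  [1, [-0.003, 0.003, -0.06], [0, 0.0002, 0]],
  [1, [0, 0, 0], [0, 0, 0]],
])

```text
clock: 6.55
tool_pos: [0.6374, 0.0961, 0.1374]
orientation: [180.0, 0.0, 179.6]
force: [-0.7, 0.3, -1.9]
opening: 0.0047
```

```bash
python3 go.py 0.6376 0.0955 0.125 179.6; python3 look.py 5 side;  python3 - <<'E'
from h import *
s=np.load("/tmp/side5.npz")["color"]
cv2.imwrite("pics/c5.png",cv2.resize(s[100:200,220:310],None,fx=6,fy=6,interpolation=2))
E
```

```text
pos [0.6374 0.0961 0.1374] [1.7995e+02 1.0000e-02 1.7958e+02] F [-0.7  0.3 -1.9] op 0.0047 6.55
shift u [ 0.0009 -0.0024 -0.0495] turn u [-1.3e-04  3.0e-05  6.0e-05]
[0.6374 0.0961 0.1374] [1.7995e+02 1.0000e-02 1.7958e+02] [ 25.9  21.5 -10.1  -0.  -58.4 -26.3] [-0.7  0.3 -1.9] 0.004677866630291697 6.55
```

View pics/c5.png

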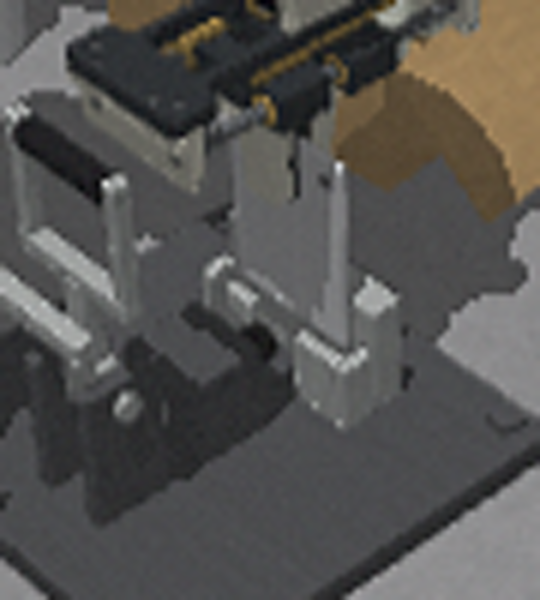

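The plate's bottom edge is just above the slot between fence and jaw (crop 240-345, 260-350), and looks centred. I continue down.

>>> send_rows([
  [1, [0.001, -0.002, -0.04], [0, 0, 0]],
  [1, [0, 0, 0], [0, 0, 0]],
])

```text
clock: 6.8
tool_pos: [0.6387, 0.0959, 0.1282]
orientation: [179.9, 0.1, 179.6]
force: [-0.6, 0.2, -1.9]
opening: 0.0048
```

```bash
python3 go.py 0.6376 0.0955 0.11 179.6
```

```text
pos [0.6387 0.0959 0.1282] [1.7994e+02 1.4000e-01 1.7962e+02] F [-0.6  0.2 -1.9] op 0.0048 6.8
shift u [-0.0042 -0.0016 -0.073 ] turn u [-1.7e-04  4.0e-04 -7.0e-05]
```

>>> send_rows([
  [1, [-0.004, -0.002, -0.05], [0, 0.0004, 0]],
  [1, [0, 0, -0.02], [0, 0, 0]],
])

```text
clock: 7.0
tool_pos: [0.6381, 0.0956, 0.1104]
orientation: [179.9, 0.1, 179.6]
force: [-0.9, -0.7, -2.0]
opening: 0.005
```

```bash
python3 go.py 0.6376 0.0955 0.098 179.6
```

```text
pos [0.6381 0.0956 0.1104] [1.7991e+02 7.0000e-02 1.7963e+02] F [-0.9 -0.7 -2. ] op 0.005 7.0
shift u [-0.0018 -0.0002 -0.0496] turn u [-2.6e-04  2.0e-04 -9.0e-05]
```

>>> send_rows([
  [1, [-0.002, 0, -0.025], [0, 0.0002, 0]],
  [1, [0, 0, -0.018], [0, 0, 0]],
  [1, [0, 0, 0], [0, 0, 0]],
])

```text
clock: 7.3
tool_pos: [0.6371, 0.0953, 0.0974]
orientation: [179.9, -0.1, 179.6]
force: [-0.1, -0.1, -1.8]
opening: 0.0046
```

```bash
python3 go.py 0.6376 0.0955 0.098 179.6
```

```text
pos [0.6371 0.0953 0.0974] [ 1.7995e+02 -9.0000e-02  1.7963e+02] F [-0.1 -0.1 -1.8] op 0.0046 7.3
shift u [0.0022 0.0009 0.0023] turn u [-1.5e-04 -2.5e-04 -8.0e-05]
```

>>> send_rows([
  [1, [0.001, 0, -0.006], [0, 0, 0]],
  [1, [0, 0, -0.002], [0, 0, 0]],
])

```text
clock: 7.5
tool_pos: [0.6382, 0.0954, 0.0973]
orientation: [180.0, 0.0, 179.7]
force: [0.0, -0.3, -1.6]
opening: 0.0049
```

```bash
python3 go.py 0.6376 0.0955 0.098 179.6
```

```text
pos [0.6382 0.0954 0.0973] [1.7996e+02 2.0000e-02 1.7968e+02] F [ 0.  -0.3 -1.6] op 0.0049 7.5
shift u [-0.0024  0.0005  0.0027] turn u [-1.2e-04  5.0e-05 -2.1e-04]
```

>>> send_rows([
  [1, [-0.001, 0, -0.006], [0, 0, 0]],
  [0.7, [0, 0, 0], [0, 0, 0]],
  [0.7, [0, 0, 0], [0, 0, 0]],
  [0.7, [0, 0, 0], [0, 0, 0]],
  [0.7, [0, 0, 0], [0, 0, 0]],
])

```text
clock: 8.0
tool_pos: [0.6394, 0.0957, 0.098]
orientation: [179.9, 0.2, 179.7]
force: [-0.3, 0.5, -0.9]
opening: 0.0255
```

```bash
python3 go.py 0.6376 0.0955 0.2 179.6; python3 look.py 6 side;  python3 - <<'E'
from h import *
s=np.load("/tmp/side6.npz")["color"]
cv2.imwrite("pics/c6.png",cv2.resize(s[100:200,220:310],None,fx=6,fy=6,interpolation=2))
E
```

```text
pos [0.6394 0.0957 0.098 ] [179.91   0.24 179.71] F [-0.3  0.5 -0.9] op 0.0255 8.0
shift u [-0.0072 -0.0008  0.4081] turn u [-0.00025  0.00065 -0.00031]
[0.6394 0.0957 0.098 ] [179.91   0.24 179.71] [ 25.8  23.7 -12.5   0.  -53.5 -26.1] [-0.3  0.5 -0.9] 0.025528106174537848 8.0
```

View pics/c6.png

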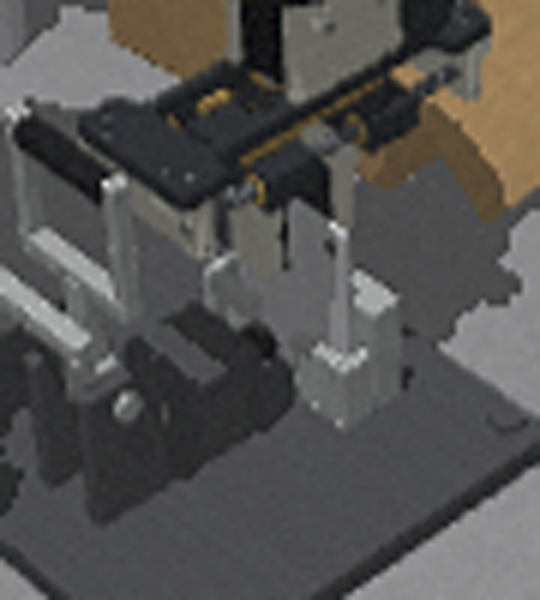

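The plate stands in the slot between the fences and the jaw, and the fingers are clear of it. I go straight up and then over to the catch.

>>> send_rows([
  [0.7, [-0.005, 0, 0.04], [0, 0, 0]],
  [0.7, [0, 0, 0.1], [0, 0, 0]],
  [0.7, [0, 0, 0.15], [0, 0, 0]],
  [0.7, [0, 0, 0.15], [0, 0, 0]],
  [0.7, [0, 0, 0.15], [0, 0, 0]],
  [0.7, [0, 0, 0.15], [0, 0, 0]],
  [1, [-0.05, 0.03, 0.1], [0, 0, 0]],
  [1, [-0.1, 0.05, 0], [0, 0, 0]],
  [1, [-0.1, 0.05, 0], [0, 0, 0]],
  [1, [-0.1, 0.05, 0], [0, 0, 0]],
  [1, [-0.1, 0.05, 0], [0, 0, 0]],
  [1, [-0.05, 0.02, 0], [0, 0, 0]],
])

```text
clock: 9.25
tool_pos: [0.5069, 0.1567, 0.3237]
orientation: [179.8, 0.4, 179.5]
force: [0.3, 0.4, 0.2]
opening: 0.0004
```

```bash
python3 go.py 0.4965 0.1635 0.22 179.6; python3 look.py 7 side top;  python3 - <<'E'
from h import *
s=np.load("/tmp/side7.npz")["color"]
cv2.imwrite("pics/c7.png",cv2.resize(s[60:200,190:310],None,fx=4.2,fy=4.2,interpolation=2))
E
```

```text
pos [0.5069 0.1567 0.3237] [179.85   0.42 179.51] F [0.3 0.4 0.2] op 0.0004 9.25
shift u [-0.0414  0.0272 -0.4148] turn u [-0.00041  0.00116  0.00025]
[0.5069 0.1567 0.3237] [179.85   0.42 179.51] [ 38.5   3.6  -8.5   0.1 -77.4 -39. ] [0.3 0.4 0.2] 0.00041291328401228694 9.25
```

View pics/c7.png

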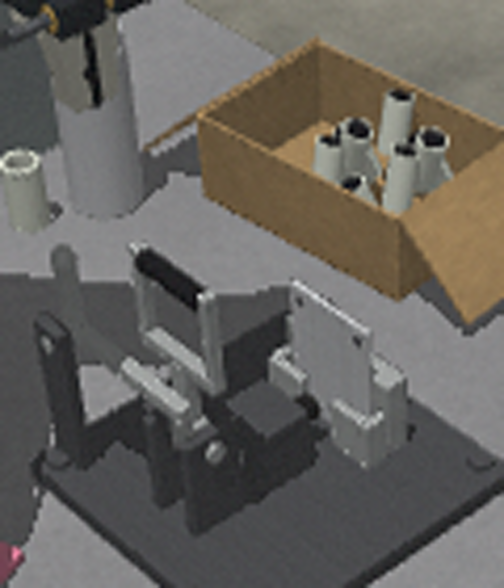

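View pics/top7.png

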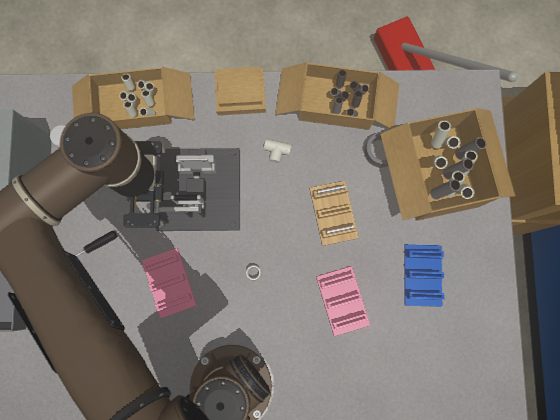

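The plate stands upright in the slot (crop corners 293,282 and 371,335). The catch ball is at crop (63,253). I move beside the ball.

>>> send_rows([
  [1, [-0.041, 0.027, 0], [-0.0004, 0.0011, 0.0002]],
  [1, [0, 0, -0.1], [0, 0, 0]],
  [1, [0, 0, -0.1], [0, 0, 0]],
  [1, [0, 0, -0.1], [0, 0, 0]],
])

```text
clock: 9.75
tool_pos: [0.4997, 0.1647, 0.2516]
orientation: [179.8, 0.4, 179.6]
force: [-0.7, 0.3, -0.1]
opening: 0.0004
```

```bash
python3 go.py 0.4965 0.1635 0.175 179.6; python3 look.py 8 side top;  python3 - <<'E'
from h import *
s=np.load("/tmp/side8.npz")["color"]
cv2.imwrite("pics/c8.png",cv2.resize(s[60:200,170:290],None,fx=4.2,fy=4.2,interpolation=2))
t=np.load("/tmp/side7.npz")
q=(np.array([(293,282),(371,335)])+.5)/4.2-.5+[190,60]
print(ray(t,q,.13))
E
```

```text
pos [0.4997 0.1647 0.2516] [179.78   0.43 179.62] F [-0.7  0.3 -0.1] op 0.0004 9.75
shift u [-0.0129 -0.0046 -0.3062] turn u [-6.00e-04  1.21e-03 -5.00e-05]
[0.4997 0.1647 0.2516] [179.78   0.43 179.62] [ 39.7   5.2 -16.1   0.1 -68.2 -40.1] [-0.7  0.3 -0.1] 0.000387848319272176 9.75
[[0.63795631 0.13479452 0.13      ]
 [0.63830908 0.05501829 0.13      ]]
```

View pics/c8.png

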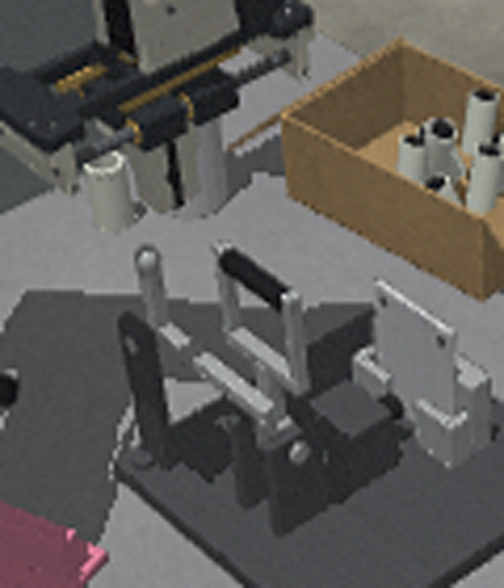

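>>> send_rows([
  [1, [-0.013, -0.004, -0.08], [-0.0006, 0.0012, 0]],
  [1, [0, 0, -0.1], [0, 0, 0]],
])

```text
clock: 10.05
tool_pos: [0.4975, 0.1635, 0.2072]
orientation: [-179.9, -0.1, 179.6]
force: [0.4, 0.1, 0.5]
opening: 0.0002
```

```bash
python3 go.py 0.4965 0.1635 0.175 179.6
```

```text
pos [0.4975 0.1635 0.2072] [-1.7989e+02 -6.0000e-02  1.7958e+02] F [0.4 0.1 0.5] op 0.0002 10.05
shift u [-0.0039  0.0002 -0.129 ] turn u [ 3.1e-04 -1.7e-04  6.0e-05]
```

>>> send_rows([
  [1, [-0.004, 0, -0.07], [0, 0, 0]],
  [1, [0, 0, -0.06], [0, 0, 0]],
  [1, [0, 0.02, 0], [0, 0, 0]],
  [1, [0, 0.02, 0], [0, 0, 0]],
  [1, [0, 0.02, 0], [0, 0, 0]],
])

```text
clock: 10.55
tool_pos: [0.4992, 0.1794, 0.1766]
orientation: [-179.8, -0.1, 179.5]
force: [-0.0, -1.3, 0.2]
opening: 0.0006
```

```bash
python3 go.py 0.4965 0.2 0.175 179.6; python3 look.py 9 side;  python3 - <<'E'
from h import *
s=np.load("/tmp/side9.npz")["color"]
cv2.imwrite("pics/c9.png",cv2.resize(s[60:200,170:290],None,fx=4.2,fy=4.2,interpolation=2))
E
```

```text
pos [0.4992 0.1794 0.1766] [-1.7977e+02 -6.0000e-02  1.7947e+02] F [-0.  -1.3  0.2] op 0.0006 10.55
shift u [-0.0107  0.0826 -0.0066] turn u [ 0.00064 -0.00016  0.00036]
[0.4992 0.1794 0.1766] [-1.7977e+02 -6.0000e-02  1.7947e+02] [ 41.1   9.3 -21.6   0.2 -59.3 -41.7] [-0.  -1.3  0.2] 0.0005573533366898384 10.55
```

View pics/c9.png

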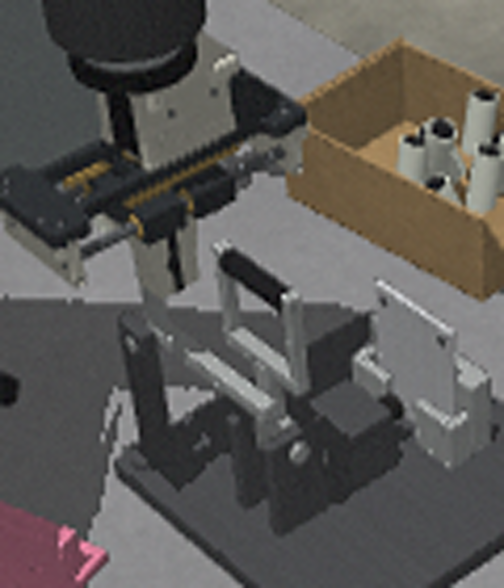

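Contact is made: force y is -1.3 N and the finger hides the ball. I push toward +y.

>>> send_rows([
  [1, [-0.01, 0.05, -0.006], [0.0006, 0, 0.0003]],
  [1, [0, 0.05, 0], [0, 0, 0]],
  [1, [0, 0.05, 0], [0, 0, 0]],
])

```text
clock: 10.9
tool_pos: [0.4973, 0.2195, 0.1774]
orientation: [179.9, 0.1, 179.6]
force: [-0.8, -0.9, -0.5]
opening: 0.0006
```

```bash
python3 go.py 0.4965 0.25 0.172 179.6
```

```text
pos [0.4973 0.2195 0.1774] [1.7993e+02 8.0000e-02 1.7956e+02] F [-0.8 -0.9 -0.5] op 0.0006 10.9
shift u [-0.0033  0.1221 -0.0214] turn u [-0.00019  0.00023  0.0001 ]
```

>>> send_rows([
  [1, [-0.003, 0.04, -0.03], [0, 0, 0]],
  [1, [0, 0.06, 0], [0, 0, 0]],
  [1, [0, 0.08, 0], [0, 0, 0]],
  [1, [0, 0.1, 0.02], [0, 0, 0]],
  [1, [0, 0, 0], [0, 0, 0]],
])

```text
clock: 11.4
tool_pos: [0.4967, 0.299, 0.1744]
orientation: [179.9, 0.2, 179.7]
force: [-0.1, 0.5, 0.6]
opening: 0.0006
```

```bash
python3 go.py 0.4965 0.28 0.172 179.6; python3 look.py 10 side;  python3 - <<'E'
from h import *
s=np.load("/tmp/side10.npz")["color"]
cv2.imwrite("pics/c10.png",cv2.resize(s[60:200,170:290],None,fx=4.2,fy=4.2,interpolation=2))
E
```

```text
pos [0.4967 0.299  0.1744] [1.7986e+02 1.6000e-01 1.7969e+02] F [-0.1  0.5  0.6] op 0.0006 11.4
shift u [-0.0008 -0.0761 -0.0096] turn u [-0.0004   0.00045 -0.00024]
[0.4967 0.299  0.1744] [1.7986e+02 1.6000e-01 1.7969e+02] [ 50.4  13.8 -16.    0.  -59.9 -50.7] [-0.1  0.5  0.6] 0.000564295785761846 11.4
```

View pics/c10.png

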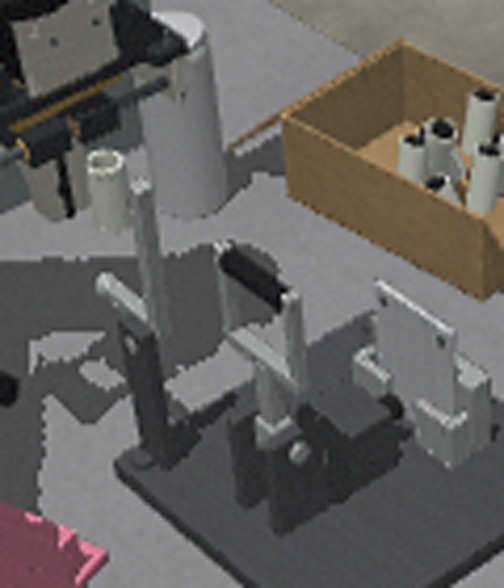

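The catch is fully flipped: bar upright at crop (145,185)-(160,330), ball on the +y side at (103,283). The lever is at rest and the plate still stands. I go up and over to the crossbar, opening the gripper.

>>> send_rows([
  [0.4, [0, 0, 0.12], [0, 0, 0]],
  [0.4, [0, 0, 0.15], [0, 0, 0]],
  [0.4, [0, 0, 0.15], [0, 0, 0]],
  [0.4, [0, 0, 0.15], [0, 0, 0]],
  [0.4, [0, 0, 0.15], [0, 0, 0]],
  [0.4, [0.01, -0.1, 0], [0, 0, 0]],
  [0.4, [0.01, -0.15, 0], [0, 0, 0]],
  [0.4, [0.01, -0.15, 0], [0, 0, 0]],
  [0.4, [0.01, -0.15, 0], [0, 0, 0]],
  [0.4, [0.01, -0.15, 0], [0, 0, 0]],
  [0.4, [0.01, -0.1, 0], [0, 0, 0]],
])

```text
clock: 12.55
tool_pos: [0.5075, 0.0954, 0.3581]
orientation: [-179.9, -0.1, -180.0]
force: [0.0, 0.2, -0.1]
opening: 0.053
```

```bash
python3 go.py 0.5125 0.0957 0.26 179.6
```

```text
pos [0.5075 0.0954 0.3581] [-1.7992e+02 -1.1000e-01 -1.8000e+02] F [ 0.   0.2 -0.1] op 0.053 12.55
shift u [ 0.02    0.0011 -0.3925] turn u [ 0.00022 -0.00032 -0.00112]
```

>>> send_rows([
  [0.4, [0.02, 0, -0.1], [0, 0, -0.001]],
  [0.4, [0, 0, -0.15], [0, 0, 0]],
  [0.4, [0, 0, -0.1], [0, 0, 0]],
])

```text
clock: 12.85
tool_pos: [0.5143, 0.0922, 0.2729]
orientation: [179.8, 0.4, 179.3]
force: [0.6, 0.4, 0.3]
opening: 0.0527
```

```bash
python3 go.py 0.5125 0.0957 0.203 179.6; python3 look.py 11 side;  python3 - <<'E'
from h import *
s=np.load("/tmp/side11.npz")["color"]
cv2.imwrite("pics/c11.png",cv2.resize(s[60:200,170:290],None,fx=4.2,fy=4.2,interpolation=2))
E
```

```text
pos [0.5143 0.0922 0.2729] [179.84   0.39 179.33] F [0.6 0.4 0.3] op 0.0527 12.85
shift u [-0.0073  0.014  -0.2797] turn u [-0.00043  0.0011   0.00076]
[0.5143 0.0922 0.2729] [179.84   0.39 179.33] [ 31.8   4.2 -14.5   0.1 -70.9 -32.5] [0.6 0.4 0.3] 0.05272876141865285 12.85
```

View pics/c11.png

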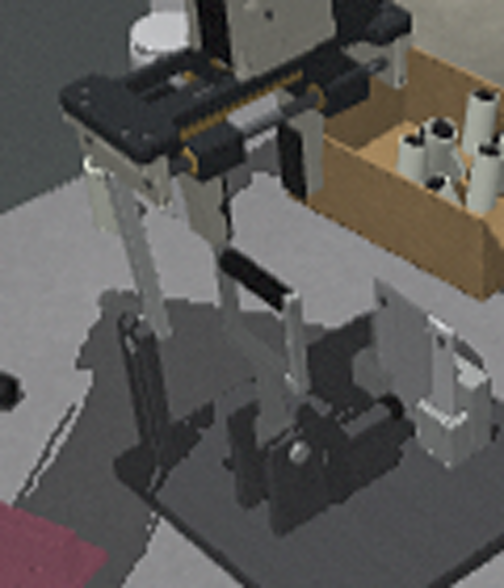

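>>> send_rows([
  [0.4, [-0.007, 0.013, -0.06], [-0.0004, 0.0011, 0.0007]],
  [0.4, [0, 0, -0.08], [0, 0, 0]],
  [0.4, [0, 0, -0.08], [0, 0, 0]],
])

```text
clock: 13.2
tool_pos: [0.5119, 0.0956, 0.2153]
orientation: [-179.9, -0.1, 179.6]
force: [0.3, 0.2, -0.1]
opening: 0.0525
```

```bash
python3 go.py 0.5125 0.0957 0.202 179.6
```

```text
pos [0.5119 0.0956 0.2153] [-1.7995e+02 -1.4000e-01  1.7956e+02] F [ 0.3  0.2 -0.1] op 0.0525 13.2
shift u [ 0.0023  0.0002 -0.0531] turn u [ 0.00014 -0.0004   0.00011]
```

>>> send_rows([
  [0.4, [0.002, 0, -0.05], [0, -0.0004, 0]],
  [1, [0, 0, -0.008], [0, 0, 0]],
  [1, [0, 0, 0], [0, 0, 0]],
  [1, [0, 0, 0], [0, 0, 0]],
  [1, [0, 0, 0], [0, 0, 0]],
  [1, [0, 0, 0], [0, 0, 0]],
  [1, [0, 0, 0], [0, 0, 0]],
])

```text
clock: 13.9
tool_pos: [0.5121, 0.0966, 0.2023]
orientation: [-179.9, -0.1, 179.6]
force: [-3.3, 0.0, -2.2]
opening: 0.0146
```

```bash
python3 go.py 0.5125 0.0957 0.202 179.6; python3 look.py 12 side;  python3 - <<'E'
from h import *
s=np.load("/tmp/side12.npz")["color"]
cv2.imwrite("pics/c12.png",cv2.resize(s[60:200,170:290],None,fx=4.2,fy=4.2,interpolation=2))
E
```

```text
pos [0.5121 0.0966 0.2023] [-1.7994e+02 -8.0000e-02  1.7958e+02] F [-3.3  0.  -2.2] op 0.0146 13.9
shift u [ 0.0014 -0.0034 -0.0011] turn u [ 1.7e-04 -2.3e-04  5.0e-05]
[0.5121 0.0966 0.2023] [-1.7994e+02 -8.0000e-02  1.7958e+02] [ 32.3   7.1 -20.6   0.  -62.4 -32.7] [-3.3  0.  -2.2] 0.01463251426888057 13.9
```

View pics/c12.png

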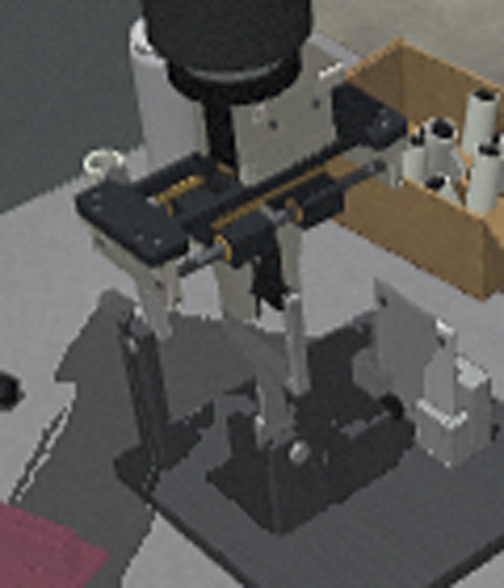

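The crossbar is pinched: opening 14.6 mm, fingers around the black bar. I pull along the arc.

>>> send_rows([
  [1, [-0.04, 0, -0.001], [0, 0, 0]],
  [1, [-0.04, 0, -0.004], [0, 0, 0]],
  [1, [-0.04, 0, -0.007], [0, 0, 0]],
  [1, [-0.04, 0, -0.01], [0, 0, 0]],
])

```text
clock: 14.35
tool_pos: [0.4721, 0.0968, 0.1962]
orientation: [-180.0, 0.2, 179.5]
force: [7.2, -1.2, -10.5]
opening: 0.0147
```

```bash
python3 go.py 0.4445 0.0957 0.183 179.6
```

```text
pos [0.4721 0.0968 0.1962] [-179.99    0.19  179.55] F [  7.2  -1.2 -10.5] op 0.0147 14.35
shift u [-0.1104 -0.0045 -0.0529] turn u [2.0e-05 5.3e-04 1.5e-04]
```

>>> send_rows([
  [1, [-0.035, 0, -0.02], [0, 0, 0]],
  [1, [-0.035, 0, -0.02], [0, 0, 0]],
  [1, [-0.035, 0, -0.019], [0, 0, 0]],
])

```text
clock: 14.65
tool_pos: [0.4464, 0.0971, 0.1848]
orientation: [179.9, 0.7, 179.7]
force: [14.4, -2.5, -12.6]
opening: 0.0152
```

```bash
python3 go.py 0.4445 0.0957 0.183 179.6
```

```text
pos [0.4464 0.0971 0.1848] [179.92   0.72 179.7 ] F [ 14.4  -2.5 -12.6] op 0.0152 14.65
shift u [-0.0076 -0.0057 -0.0072] turn u [-0.00022  0.00201 -0.00027]
```

>>> send_rows([
  [1, [-0.015, -0.003, -0.012], [0, 0.001, 0]],
  [1, [-0.012, 0, -0.006], [0, 0, 0]],
  [1, [-0.012, 0, -0.006], [0, 0, 0]],
])

```text
clock: 14.95
tool_pos: [0.4433, 0.0975, 0.1829]
orientation: [179.8, 1.5, 180.0]
force: [22.9, -10.3, -9.6]
opening: 0.0149
```

```bash
python3 go.py 0.4445 0.0957 0.183 179.6; python3 look.py 13 side top;  python3 go.py 0.4445 0.0957 0.183 179.6
python3 - <<'E'
from h import *
s=np.load("/tmp/side13.npz")["color"]
cv2.imwrite("pics/c13.png",cv2.resize(s[60:200,170:290],None,fx=4.2,fy=4.2,interpolation=2))
E
```

```text
pos [0.4433 0.0975 0.1829] [179.76   1.52 179.97] F [ 22.9 -10.3  -9.6] op 0.0149 14.95
shift u [ 0.0047 -0.007   0.0005] turn u [-0.00064  0.00422 -0.00105]
[0.4433 0.0975 0.1829] [179.76   1.52 179.97] [ 38.1   0.3 -31.2   0.9 -57.2 -38.6] [ 22.9 -10.3  -9.6] 0.014905545363075671 14.95
pos [0.4434 0.0974 0.1829] [179.76   1.53 179.97] F [21.5 -8.5 -8.1] op 0.0151 15.05
shift u [ 0.0045 -0.0068  0.0005] turn u [-0.00065  0.00424 -0.00103]
```

View pics/c13.png

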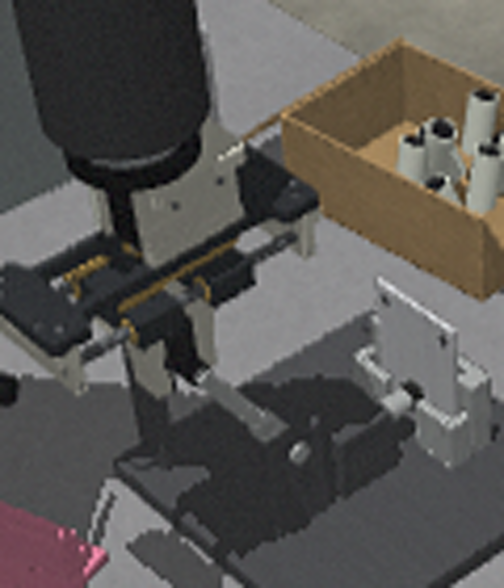

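The lever is at its stop and the pad has reached the plate. The gripper hides the catch here, so I check the top view.

Run:
```python
from h import *
s=np.load("/tmp/top13.npz")["color"]
cv2.imwrite("pics/c13t.png",cv2.resize(s[110:250,90:250],None,fx=4.5,fy=4.2,interpolation=2))
```

```text
(no output)
```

View pics/c13t.png

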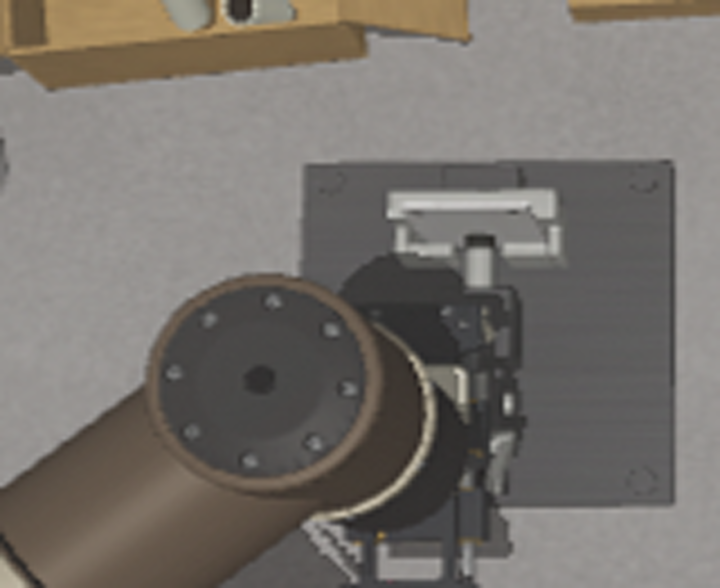

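>>> send_rows([
  [1, [-0.006, 0, -0.002], [0, 0.001, 0]],
  [1, [-0.006, 0, -0.002], [0, 0.001, 0]],
])

```text
clock: 15.25
tool_pos: [0.4439, 0.0972, 0.1831]
orientation: [179.7, 1.3, -180.0]
force: [12.5, -3.7, -7.9]
opening: 0.0153
```

```bash
python3 look.py 14 side top
python3 - <<'E'
from h import *
for n,f0 in (("side","10"),("top","7")):
    a=np.load(f"/tmp/{n}14.npz"); b=np.load(f"/tmp/{n}{f0}.npz")
    for l in np.linspace(0,.12,9).tolist()+['ball']:
        P=np.array([.4965,.1955+.178*l,.13+.984*l]) if l!='ball' else np.array([.4965,.2545,.119])
        p=proj(a,P)[0]; i,j=int(round(p[1])),int(round(p[0])); K,c,A=cam(a); d=((P-c)@A)[2]
        print(n,l,p.round(),"pred",d.round(3),"now",a["z_map"][i,j].round(3),"then",b["z_map"][i,j].round(3))
E
```

```text
[0.4439 0.0972 0.1831] [ 179.75    1.35 -179.95] [ 37.9   0.5 -30.9   0.7 -57.4 -38.2] [12.5 -3.7 -7.9] 0.015306884762875613 15.25
side 0.0 [208. 139.] pred 1.249 now 1.054 then 1.245
side 0.015 [207. 134.] pred 1.239 now 1.039 then 1.234
side 0.03 [206. 130.] pred 1.229 now 1.049 then 1.214
side 0.045 [205. 125.] pred 1.22 now 1.033 then 1.205
side 0.06 [203. 120.] pred 1.21 now 1.053 then 1.2
side 0.075 [202. 116.] pred 1.2 now 1.04 then 1.188
side 0.09 [200. 111.] pred 1.19 now 1.03 then 1.534
side 0.105 [199. 106.] pred 1.18 now 1.019 then 1.51
side 0.12 [198. 101.] pred 1.17 now 0.985 then 1.498
side ball [197. 132.] pred 1.286 now 1.032 then 1.272
top 0.0 [155. 210.] pred 1.469 now 0.969 then 1.188
top 0.015 [153. 209.] pred 1.454 now 0.968 then 1.169
top 0.03 [151. 208.] pred 1.44 now 0.969 then 1.168
top 0.045 [148. 207.] pred 1.425 now 0.971 then 1.401
top 0.06 [146. 206.] pred 1.41 now 0.967 then 1.413
top 0.075 [144. 205.] pred 1.396 now 0.973 then 1.605
top 0.09 [141. 204.] pred 1.381 now 0.97 then 1.604
top 0.105 [139. 203.] pred 1.367 now 0.97 then 1.601
top 0.12 [136. 202.] pred 1.352 now 0.967 then 1.604
top ball [135. 210.] pred 1.479 now 0.969 then 1.605
```

At the final pose the lever is at about 0.55 rad by the crossbar's travel, the pull is steady at about 12 N, and the pad is on the plate. I hand in.

Run:
```python
from plant import order, sensors
print(order.close_job()); o=sensors.get_obs(); print(o["tool_pos"],o["force"],o["clock"])
```

```text
the job is handed in; nothing more can be done
None
the job is handed in; nothing more can be done
```

I carried out all four steps and handed the job in at about 15.3 s, still holding the lever. No verdict was reported.

**Steps:** I lifted the tall plate from the middle slot of the wooden rack, stood it in the jaw slot and let go. I pushed the catch over with closed fingers, then pinched the crossbar and pulled it along its arc to the stop.

**What the last checks showed:**
- **Plate:** measured about 0.5 mm from the slot centre across and 0.6 mm along after release. In the last pictures it stood upright against the jaw with the pad on it.
- **Short plates:** still in their slots in the pictures after the lift. I did not measure them to the millimetre.
- **Lever:** the crossbar had moved about 68 mm, which is roughly 0.55 rad. The pull was steady at about 12 N, with the fingers closed on the bar at a 15 mm opening.
- **Catch:** seen fully flipped right after the push. The gripper hid it from both cameras in the final pose, so I could not see it again at the end. I saw no sign that it had fallen back: the lever went past the angle where a shut catch would block it, and nothing passed near the catch.

**Off nominal:** at the stop I briefly pulled about 23 N, with 10 N sideways. I eased this off before handing in. The gripper's opening reading on the 16 mm bar was about 1 mm low.

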